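# Open the laser unit: loosen both thumbscrews, lift off the cover

## Task

The cover plate of the laser unit is held by two orange quarter-turn thumbscrews: turn each one anticlockwise as far as it goes. Then lift the cover off by its black handle and set it down, without dropping it, flat with the handle up and wholly on the blue mat, and let go. Leave the thumbscrews loosened, and do not disturb the spray bottle, the carved stone or the goggles.

Things in the scene. Friction and masses are not known exactly. Their poses are not given: they have to be found in the camera images.
- laser_unit: grey instrument housing, fixed to the bench, 180 mm (x) x 260 mm (y) x 90 mm high. Origin at the centre of its underside, z up. The cover lies on its top face, 90 mm above the bench, inside a rim 4 mm high with 2 mm clearance all round. The thumbscrew axes stand at x +45, y +85 (screw_a) and x -45, y -85 mm (screw_b).
- screw_a_grip (a point): screw_a: orange wing head of a captive quarter-turn thumbscrew on the laser unit: (mm) an upright bar 32 long, 9 thick, 30 tall, standing above a 40 x 16 slot in the cover (bar's lower edge 2, top 32 above the cover's top face). The point is on the turning axis, 22 above the cover's top face. x runs along the 32 length, z up; it turns with the bar.
- screw_b_grip (a point): screw_b: orange wing head of a captive quarter-turn thumbscrew on the laser unit: (mm) an upright bar 32 long, 9 thick, 30 tall, standing above a 40 x 16 slot in the cover (bar's lower edge 2, top 32 above the cover's top face). The point is on the turning axis, 22 above the cover's top face. x runs along the 32 length, z up; it turns with the bar.
- screw_a (a joint): turn of the thumbscrew with the orange head screw_a. Grows anticlockwise seen from above; about 0.1 to 0.6 rad when fastened (bar across its slot, holding the cover down), stop at 1.57 rad when fully loosened (bar in line with its slot, so that the cover can pass up over it). Stays where left; friction about 0.04 N m.
- screw_b (a joint): turn of the thumbscrew with the orange head screw_b. Grows anticlockwise seen from above; about 0.1 to 0.6 rad when fastened (bar across its slot, holding the cover down), stop at 1.57 rad when fully loosened (bar in line with its slot, so that the cover can pass up over it). Stays where left; friction about 0.04 N m.
- cover_handle (a point): middle of the cover's black bridge handle, 42 mm above the underside of the cover plate, on its vertical centre line. The grip bar runs along the plate's y (mm): 60 long, 12 wide (x), 12 tall, its top 50 and its lower side 38 above the plate's underside, on two posts at its ends. Axes as for cover.
- cover_corner0 (a point): corner of the cover plate's underside, at plate x +75 mm, y +115 mm
- cover_corner1 (a point): corner of the cover plate's underside, at plate x +75 mm, y -115 mm
- cover_corner2 (a point): corner of the cover plate's underside, at plate x -75 mm, y -115 mm
- cover_corner3 (a point): corner of the cover plate's underside, at plate x -75 mm, y +115 mm
- cover: loose aluminium cover plate, 150 (x) x 230 (y) x 5 mm thick, 0.3 to 0.56 kg with its handle. Origin at the centre of its underside, z up through the handle. At the start its axes agree with the laser unit's. Lifted straight up it must rise 34 mm or more to clear the thumbscrews (about 3.5 mm of play all round each loosened bar).
- mat: blue bench mat, fixed, 240 (x) x 320 (y) x 5 mm thick. Origin at the centre of its underside, z up; its top is 5 mm above the bench.
- spray_bottle: white and blue spray bottle standing on the bench, 72 across, 171 mm high; origin at the centre of its base. Leave alone.
- stone: carved stone moulding, 70 x 110 x 60 mm high; origin at the centre of its underside. Leave alone.
- goggles: black safety goggles with side arms, about 120 x 150 x 45 mm high; origin under the middle of the front frame, the arms point to its +x. Leave alone.

How it is judged:
By the outcome, as a careful person would: the job done as asked, in the order asked, and still so for the second after the job is handed in, with the robot touching nothing.
It also fails if it takes over 61 s, if anything falls off the work surface, if the arm or the gripper's body presses on something with over 40 N, if the wrist force passes 120 N, or if a joint passes its speed limit or range.

## Robot

A 6-joint arm with a two-finger parallel gripper is mounted at the origin on the work surface. World frame = base frame: x ahead of the robot, y to its left, z up, the work surface at z = 0. Lengths are in m, angles in rad, forces in N, time in s.
With the tool pointing down it reaches from about 0.375 to 0.75 m from the base axis. Payload 9 kg.
Tool frame: the origin (TCP) lies midway between the tips of the shut fingers; the grasp point (between the pads) lies 19 mm behind it (bot.hold_point_z is the distance from the TCP to the grasp point, in m); z points along the fingers, y is the line along which they close (so a half turn about z gives the same grasp; the last joint's range is limited). The gripper opens to 85 mm and grips with 20 to 120 N. Pads are 22 mm wide; open, the fingers measure 114 mm over their backs; the gripper's body (76 mm by 85 mm) begins 54 mm behind the grasp point. The pads swing forward as they close: fully open they stand 13 mm farther back than shut.
Start: joints at [-1.504, 0.104, 0.097, 1.564, 0, 1.353], TCP at [0.169, -0.576, 0.231] pointing down, gripper open.
Joint ranges: [-2.99, 2.99], [-0.84, 1.86], [-1.1, 1.16], [-1.84, 2.11], [-1.51, 1.56], [-3.14, 3.14]. Speed limits (rad/s): [2.22, 2.22, 2.57, 3.14, 3.14, 3.14].

## Interface

Orientations are given as a 3x3 rotation matrix whose columns are the frame's x, y, z axes.
In Python, from plant import bot, planner, imaging, workorder gives the robot as it stands. Calls block until the motion is done:
- bot.goto(position, orientation): joint-space move of the TCP to a pose.
- bot.move_straight(position, orientation=None, max_speed=0.15): straight line of the TCP; orientation=None keeps the orientation; max_speed is the mean speed in m/s.
- bot.move_joints(angles): joint-space move.
- bot.release() and bot.clamp(): open the fingers fully, or close them until they stop; the grip force is fixed at half the most.
- bot.hold(seconds).
- planner.ik(position, orientation): joint angles nearest the present ones, or None.
- bot.observe(): the state.
- imaging.get_image(name): name is "scene" or "top"; returns a dict with "frame" (480x640x3 uint8, red, green, blue), "fx", "fy", "cx", "cy" (pixels), "R" (3x3) and "t" (3): a world point X has camera coordinates R X + t. Camera axes: x right, y down, z forward; pixel columns grow to the right and rows downward; lengths in m; the calibration is good to about 2 mm. A picture is of the moment at which its call begins. There is no depth.
A pose or a line that the arm cannot do raises bot.Unreachable and nothing moves.
- workorder.finish_job(): hands the job in; it is judged then, once.
The state is a dict: "t": time; "joint_pos": joint angles; "qvel": joint speeds; "tau": joint torques, N m; "eef_pos": TCP position; "eef_rot": TCP orientation; "wrist_force": force on the tool from outside, world axes, zero at the start; "wrist_torque": the same for the moment, N m; "finger_gap": finger opening in m; "grasp_force": force on a finger pad.
Only numpy, scipy, OpenCV 4.12 (cv2) and the standard library are available. Lean on these libraries where they do the work, as an engineer would, in place of code of your own. Each camera call takes 0.05 s, during which the arm holds its last target. There are 200 camera calls.

## Working session

There is one attempt and no reset: what is moved stays moved. The work goes in short steps, each a Python script; the robot and the scene stay as the last script left them, time stands still between calls to the robot, and variables do not carry over. Pictures are saved under pics/ and viewed, at most 10 in all, crops included, and the job is handed in when it is done.

```bash
ls; mkdir -p pics; python3 - <<'E'
from plant import bot,imaging
import cv2,numpy as np,pickle
d={}
for n in("scene","top"):
    i=imaging.get_image(n);d[n]=i
    cv2.imwrite(f"pics/{n}0.png",i["frame"][:,:,::-1]);print(n,i["fx"],i["cx"],i["cy"],np.round(i["R"],3).tolist(),i["t"])
pickle.dump(d,open("im0.pkl","wb"))
s=bot.observe();print(s["t"],s["eef_rot"],bot.hold_point_z)
E
```

```text
pics
scene 614.6963857255803 321.90641801867406 239.42205208709572 [[-0.791, 0.612, -0.014], [0.495, 0.625, -0.604], [-0.361, -0.484, -0.797]] [ 0.47292676 -0.23541204  2.23225925]
top 564.2274512847006 314.8551705733951 245.2695089185036 [[0.03, -1.0, -0.009], [-0.981, -0.027, -0.194], [0.194, 0.015, -0.981]] [-0.00750723  0.62497158  1.49667659]
0.1 [[ 9.59709742e-01  2.80993247e-01 -7.71532541e-05]
 [ 2.80993130e-01 -9.59709012e-01  1.21375882e-03]
 [ 2.67013360e-04 -1.18653570e-03 -9.99999260e-01]] 0.0187
```

View pics/top0.png

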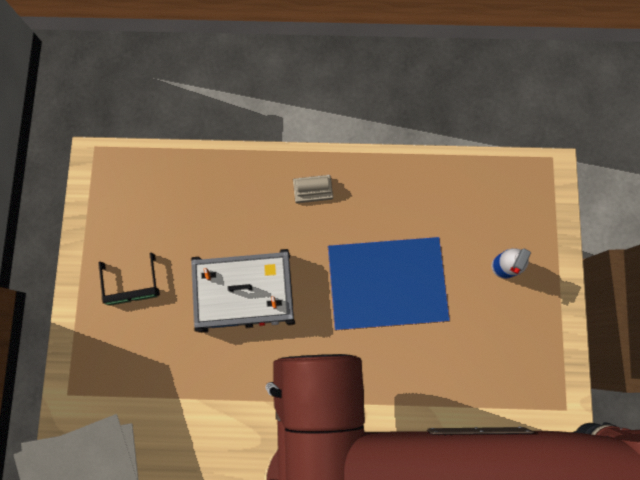

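View pics/scene0.png

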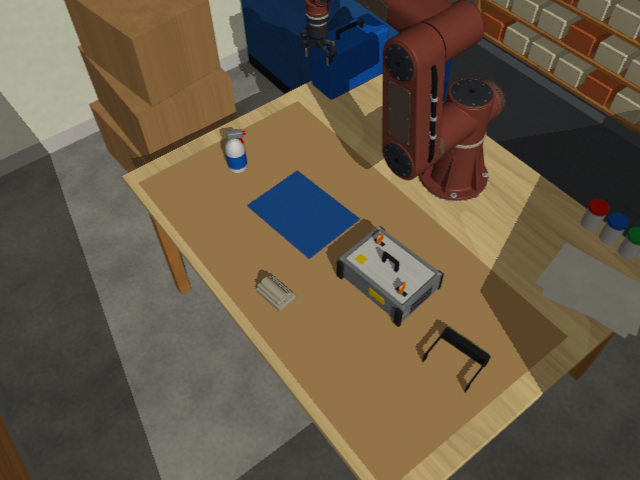

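The top view shows the unit at about (242,290), the mat at (388,283), goggles at (130,295), the stone at (313,188) and the bottle at (510,264). Next I'll enlarge the unit in both views.

```bash
python3 - <<'E'
import cv2,pickle
d=pickle.load(open("im0.pkl","rb"))
for n,x,y in(("top",182,240),("scene",330,225)):
    c=d[n]["frame"][y:y+100,x:x+125,::-1]
    cv2.imwrite(f"pics/{n}0c.png",cv2.resize(c,None,fx=6,fy=6,interpolation=cv2.INTER_CUBIC))
E
```

```text
(no output)
```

View pics/top0c.png

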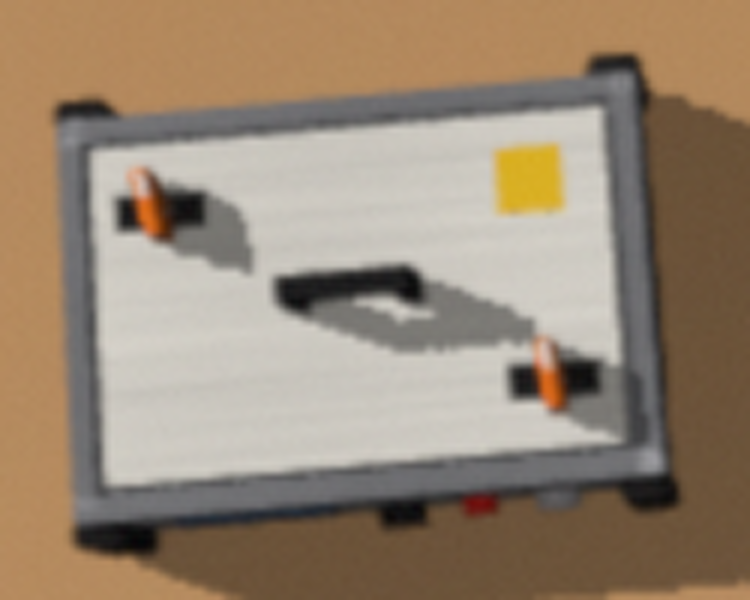

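View pics/scene0c.png

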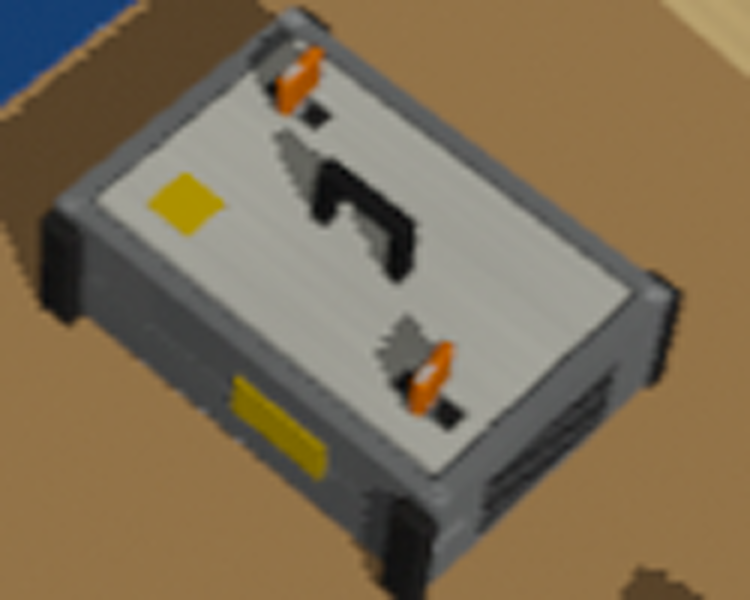

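The crops show the cover plate corners, the slots and both bars. The top view has slots at crop (161,211) and (555,380). Next I fit the poses: the unit from plate corners and slots, the bars from orange silhouettes in both views.

```bash
cat > h.py <<'E'
import numpy as np,cv2
from scipy.optimize import least_squares,minimize_scalar
def proj(i,X):
    c=np.atleast_2d(X)@i["R"].T+i["t"]
    return np.c_[i["fx"]*c[:,0]/c[:,2]+i["cx"],i["fy"]*c[:,1]/c[:,2]+i["cy"]]
def Rz(a): c,s=np.cos(a),np.sin(a); return np.array([[c,-s,0],[s,c,0],[0,0,1]])
def place(p,X): return np.asarray(X)@Rz(p[2]).T+[p[0],p[1],0]
def fit(obs,x0):  # obs: (image, local pts, pixels)
    f=lambda p:np.concatenate([(proj(i,place(p,X))-u).ravel() for i,X,u in obs])
    r=least_squares(f,x0,loss="soft_l1"); return r.x,r.fun
def bar_cost(a,ims,axis,zc,S=8):
    hx=[[sx*.016,sy*.0045,z] for sx in(-1,1) for sy in(-1,1) for z in(.002,.032)]
    P=np.array(hx)@Rz(a).T+[axis[0],axis[1],zc]; e=0
    for i in ims:
        u=proj(i,P); o=np.floor(u.min(0))-6; n=24
        m=np.zeros((n*S,n*S),np.uint8)
        cv2.fillConvexPoly(m,cv2.convexHull(np.round((u-o+.5)*S-.5).astype(np.int32)),1)
        m=cv2.resize(m.astype(np.float32),(n,n),interpolation=cv2.INTER_AREA)
        w=i["frame"][int(o[1]):int(o[1])+n,int(o[0]):int(o[0])+n].astype(float)
        org=np.clip((w[...,0]-w[...,2]-40)/90,0,1)*(w[...,0]>1.6*w[...,1])
        e+=((m-org)**2).sum()
    return e
E
python3 - <<'E'
from h import *;import pickle
d=pickle.load(open("im0.pkl","rb"));T,S=d["top"],d["scene"]
cp=lambda o,q:(np.array(q)+.5)/6-.5+o
z=.095;C=lambda x,y:[x,y,z]
# top crop: TL(+x,+y) TR(+x,-y) BR BL, slots
tX=[C(.075,.115),C(.075,-.115),C(-.075,-.115),C(-.075,.115),C(.045,.085),C(-.045,-.085)]
tu=cp([182,240],[[92,148],[604,106],[628,440],[104,487],[161,211],[555,380]])
sX=[C(.075,-.115),C(-.075,.115),C(.075,.115)]
su=cp([330,225],[[97,200],[632,292],[435,475]])
for o in([(T,tX,tu)],[(S,sX,su)],[(T,tX,tu),(S,sX,su)]):
    p,f=fit(o,[.5,.2,0]);print("unit",p.round(4),f.round(1))
mX=[[.12,.16,.005],[.12,-.16,.005],[-.12,-.16,.005],[-.12,.16,.005]]
m,f=fit([(T,mX,[[329,245],[439,238],[449,322],[335,329]]),(S,mX,[[309,257],[248,208],[297,172],[359,217]])],[.5,-.1,0]);print("mat",m.round(4),f.round(1))
g=np.arange(-.1,.9,.02)
for n,s in(("a",1),("b",-1)):
    ax=place(p,[s*.045,s*.085,0])
    for ims in([T],[S],[T,S]):
        c=[bar_cost(p[2]+q,ims,ax,.095) for q in g];k=np.argmin(c);print(n,ax.round(4),g[k].round(2),round(c[k],1),round(max(c),1))
np.save("pose.npy",[p,m])
E
```

```text
unit [0.4952 0.2028 0.1129] [-0.1  0.2 -0.1  0.1 -0.   0.2  0.3 -0.2  0.  -0.2 -0.  -0.1]
unit [0.4934 0.2062 0.115 ] [ 0.   0.1 -0.   0.2  0.  -0.3]
unit [0.4948 0.2036 0.1151] [-0.5  0.5 -0.5  0.2 -0.3  0.3  0.   0.  -0.3  0.1 -0.3 -0.1 -0.9 -0.2
 -1.  -0.2 -0.9 -0.6]
mat [ 0.5326 -0.1971  0.1013] [-1.2  0.7  0.2 -0.3  0.1 -0.2 -0.6  1.2 -1.   0.7 -2.  -3.7 -0.2 -2.6
  0.3  1. ]
a [0.5297 0.2932 0.    ] 0.38 37.6 43.1
a [0.5297 0.2932 0.    ] 0.36 23.9 49.4
a [0.5297 0.2932 0.    ] 0.36 61.8 89.6
b [0.4599 0.114  0.    ] 0.24 29.8 39.9
b [0.4599 0.114  0.    ] 0.26 23.6 46.8
b [0.4599 0.114  0.    ] 0.26 53.6 86.8
```

Both views agree: unit (0.495, 0.203, yaw 0.115), bar a about 0.37 rad, bar b about 0.25 rad. Both are within the stated ranges and within reach. First, screw_a.

```bash
cat > r.py <<'E'
from h import *
from plant import bot,planner,imaging,workorder
p,m=np.load("pose.npy")
def down(a): c,s=np.cos(a),np.sin(a); return np.array([[c,s,0],[s,-c,0],[0,0,-1.]])
def st(l=""):
    s=bot.observe(); R=s["eef_rot"]
    print(l,"t%.1f"%s["t"],s["eef_pos"].round(4),"a%.3f"%np.arctan2(R[1,0],R[0,0]),"q6 %.2f"%s["joint_pos"][5],"F",np.round(s["wrist_force"],1),"M",np.round(s["wrist_torque"],2),"gap%.4f g%.0f"%(s["finger_gap"],s["grasp_force"])); return s
def snap(n,name):
    i=imaging.get_image(n); cv2.imwrite(f"pics/{name}.png",i["frame"][:,:,::-1]); return i
def screw_on(s,ang):
    ax=place(p,[s*.045,s*.085,0]); R=down(p[2]+ang+np.pi)
    bot.goto([ax[0],ax[1],.2],R); st("above")
    bot.move_straight([ax[0],ax[1],.102]); st("down")
    bot.clamp(); st("clamp")
E
python3 - <<'E'
from r import *
screw_on(1,.37)
E
```

```text
above t3.4 [0.5301 0.2926 0.2   ] a-2.658 q6 -0.20 F [ 0.3 -0.3 -0.6] M [-0.04 -0.02  0.05] gap0.0856 g0
down t4.2 [0.5303 0.2933 0.1031] a-2.657 q6 -0.20 F [0.2 0.5 1. ] M [ 0.02  0.   -0.  ] gap0.0853 g0
clamp t4.9 [0.5293 0.2938 0.1022] a-2.656 q6 -0.20 F [-4.6  4.4  3.5] M [ 0.73  0.87 -0.04] gap0.0079 g60
```

```bash
python3 - <<'E'
from r import *
q=np.array(bot.observe()["joint_pos"],float)
for d in(.6,1.1,1.22,1.28):
    t=q.copy();t[5]-=d;bot.move_joints(t);s=st(d)
    if abs(s["wrist_torque"][2])>1:break
E
```

```text
0.6 t5.5 [0.5292 0.2939 0.1022] a-2.059 q6 -0.79 F [-2.6  0.9  1.7] M [ 0.41  0.39 -0.01] gap0.0078 g60
1.1 t6.0 [0.5291 0.2939 0.1023] a-1.560 q6 -1.29 F [-3.4  2.1  2.6] M [0.57 0.62 0.05] gap0.0077 g60
1.22 t6.3 [0.5292 0.2939 0.1023] a-1.442 q6 -1.41 F [-4.2  3.4  2.3] M [ 0.63  0.7  -0.51] gap0.0079 g60
1.28 t6.5 [0.5292 0.2939 0.1023] a-1.382 q6 -1.47 F [-4.2  2.7  3.5] M [ 0.74  0.87 -1.56] gap0.0081 g82
```

The stop is felt at a≈-1.45; -1.456 was expected. I'll relax the torque, release, and do screw_b the same way.

```bash
python3 - <<'E'
from r import *
q=np.array(bot.observe()["joint_pos"],float);q[5]+=.055;bot.move_joints(q);st("relax")
bot.release();s=st("open");x=s["eef_pos"];bot.move_straight([x[0],x[1],.2])
screw_on(-1,.25)
q=np.array(bot.observe()["joint_pos"],float)
for d in(.8,1.2,1.34,1.40):
    t=q.copy();t[5]-=d;bot.move_joints(t);s=st(d)
    if abs(s["wrist_torque"][2])>1:break
E
```

```text
relax t6.8 [0.5291 0.2938 0.1022] a-1.439 q6 -1.41 F [-2.5  3.9  2.1] M [ 0.6   0.58 -0.71] gap0.0077 g60
open t7.5 [0.5292 0.2939 0.1023] a-1.437 q6 -1.41 F [-1.7 -0.1 -0.3] M [-0.   -0.04  0.02] gap0.0853 g0
above t9.3 [0.4599 0.1143 0.1996] a-2.774 q6 -0.40 F [ 1.  -0.  -0.2] M [ 0.02 -0.01  0.02] gap0.0854 g0
down t10.1 [0.4604 0.1142 0.1028] a-2.776 q6 -0.40 F [ 0.8 -0.3  0.3] M [ 0.04 -0.03 -0.01] gap0.0851 g0
clamp t10.8 [0.4594 0.1146 0.1022] a-2.776 q6 -0.40 F [-2.7  4.9  4.6] M [ 0.78  0.67 -0.04] gap0.0081 g60
0.8 t11.6 [0.4593 0.1148 0.1022] a-1.978 q6 -1.20 F [-3.   1.7  1.7] M [0.46 0.34 0.06] gap0.0080 g59
1.2 t12.0 [0.4592 0.1148 0.1022] a-1.581 q6 -1.59 F [-2.7  3.2  2.5] M [0.77 0.7  0.09] gap0.0078 g60
1.34 t12.3 [0.4592 0.1148 0.1022] a-1.440 q6 -1.73 F [-3.7  4.   4.2] M [ 0.84  0.83 -0.45] gap0.0078 g60
1.4 t12.5 [0.4592 0.1148 0.1023] a-1.382 q6 -1.79 F [-4.4  4.2  3.6] M [ 0.96  0.86 -1.57] gap0.0077 g82
```

```bash
python3 - <<'E'
from r import *
q=np.array(bot.observe()["joint_pos"],float);q[5]+=.055;bot.move_joints(q)
bot.release();s=st("open");x=s["eef_pos"];bot.move_straight([x[0],x[1],.2])
bot.goto([m[0],m[1],.3],down(m[2]-np.pi/2));st("aside")
T=snap("top","top1");S=snap("scene","scene1")
for n,i,x,y in(("top",T,182,240),("scene",S,330,225)):
    cv2.imwrite(f"pics/{n}1c.png",cv2.resize(i["frame"][y:y+100,x:x+125,::-1],None,fx=4,fy=4,interpolation=cv2.INTER_CUBIC))
a=cv2.imread("pics/top1c.png");b=cv2.imread("pics/scene1c.png");cv2.imwrite("pics/both1.png",cv2.resize(np.hstack([a,b]),(800,320)))
E
```

```text
open t13.5 [0.4592 0.1148 0.1023] a-1.437 q6 -1.74 F [ 1.5 -0.3  0.2] M [-0.02 -0.01 -0.02] gap0.0851 g0
aside t15.6 [ 0.5325 -0.196   0.2996] a-1.469 q6 -2.26 F [ 0.3 -0.3  0.5] M [ 0.04 -0.03 -0.01] gap0.0852 g0
```

View pics/both1.png

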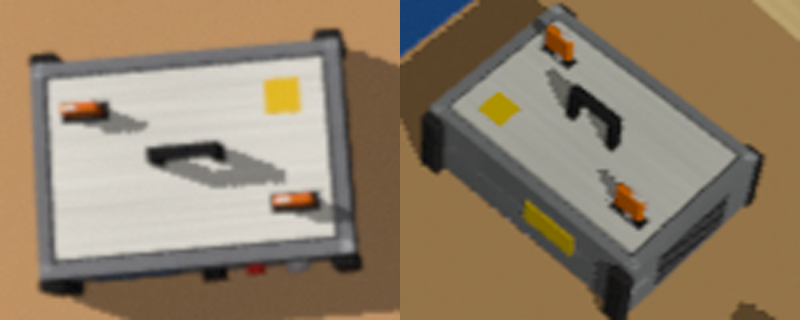

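Both bars now lie in line with their slots, at left-pane (84,110) and (295,201). Now the handle.

```bash
python3 - <<'E'
from r import *
R=down(p[2]-np.pi/2)
bot.goto([p[0],p[1],.21],R);bot.move_straight([p[0],p[1],.115]);st("down")
bot.clamp();s=st("clamp")
x=s["eef_pos"]
for z in(.005,.02,.045,.085):
    bot.move_straight([x[0],x[1],x[2]+z],max_speed=.05);st(z)
S=snap("scene","scene2");cv2.imwrite("pics/scene2c.png",cv2.resize(S["frame"][150:350,280:500,::-1],None,fx=2.5,fy=2.5))
E
```

```text
down t18.0 [0.4954 0.2035 0.116 ] a-1.456 q6 -1.54 F [0.2 0.8 0.6] M [-0.02 -0.05  0.01] gap0.0855 g0
clamp t18.7 [0.4949 0.2037 0.1153] a-1.456 q6 -1.54 F [-0.8 -0.7  2.6] M [-0.11  0.16  0.04] gap0.0108 g59
0.005 t18.9 [0.4948 0.2037 0.1202] a-1.456 q6 -1.54 F [ 0.2  0.4 -3. ] M [ 0.04 -0.01  0.01] gap0.0109 g59
0.02 t19.4 [0.4952 0.2037 0.1357] a-1.456 q6 -1.54 F [-1.2  0.5 -4.1] M [0.06 0.07 0.02] gap0.0110 g59
0.045 t20.0 [0.495  0.2037 0.1603] a-1.456 q6 -1.54 F [ 0.8 -0.2 -3.9] M [-0.05  0.05  0.  ] gap0.0109 g59
0.085 t21.0 [0.4948 0.2036 0.1999] a-1.456 q6 -1.54 F [-0.2 -0.3 -3.8] M [ 0.02  0.05 -0.03] gap0.0107 g59
```

View pics/scene2c.png

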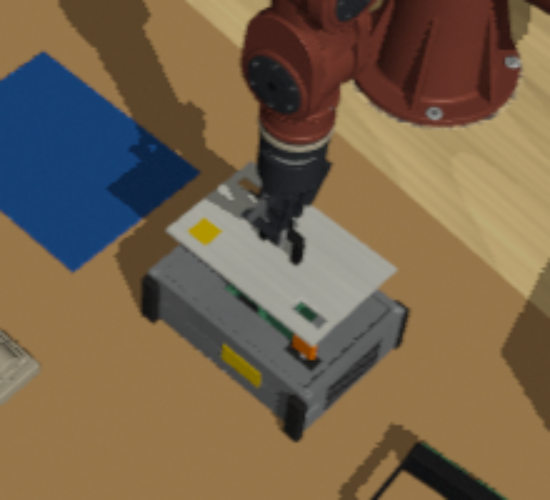

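The cover is up, level and clear of the screws, with a measured weight of 3.9 N. Carry it to the mat and lower until contact.

```bash
python3 - <<'E'
from r import *
R=down(m[2]-np.pi/2)
bot.move_straight([p[0],p[1],.22],max_speed=.05)
bot.move_straight([m[0],m[1],.22],R,max_speed=.12);st("over")
bot.move_straight([m[0],m[1],.05],max_speed=.08)
bot.move_straight([m[0],m[1],.034],max_speed=.03);st()
for z in np.arange(.032,.0265,-.001):
    bot.move_straight([m[0],m[1],z],max_speed=.01);s=st()
    if s["wrist_force"][2]>0:break
S=snap("scene","scene3");cv2.imwrite("pics/scene3c.png",cv2.resize(S["frame"][120:320,200:420,::-1],None,fx=2.5,fy=2.5))
E
```

```text
over t25.1 [ 0.5326 -0.1969  0.2201] a-1.469 q6 -2.26 F [ 0.5  0.5 -4.5] M [-0.01  0.02  0.01] gap0.0108 g59
 t28.0 [ 0.5326 -0.1971  0.034 ] a-1.469 q6 -2.26 F [-0.1  0.5 -4. ] M [-0.05 -0.03  0.04] gap0.0108 g59
 t28.4 [ 0.5325 -0.1971  0.032 ] a-1.469 q6 -2.26 F [ 0.   0.6 -3.7] M [ 0.01 -0.04 -0.02] gap0.0107 g59
 t28.6 [ 0.5325 -0.1971  0.0309] a-1.470 q6 -2.26 F [-0.5  0.5 -4.4] M [ 0.04 -0.02 -0.  ] gap0.0105 g59
 t28.9 [ 0.5327 -0.1972  0.0303] a-1.469 q6 -2.26 F [-1.1 -0.   0.1] M [0.1  0.16 0.01] gap0.0113 g59
```

View pics/scene3c.png

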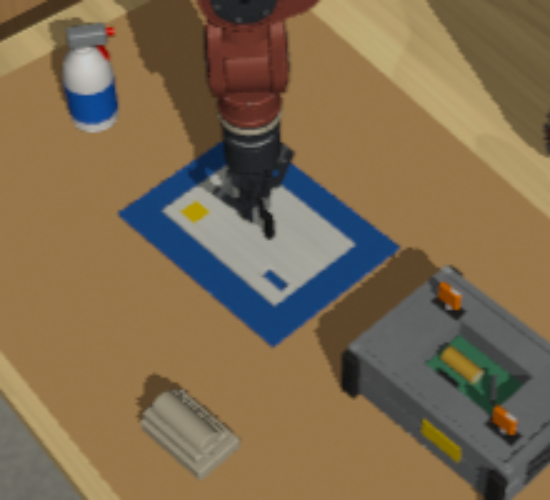

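The cover rests on the mat with blue showing all round, and contact came at the expected height of 0.0303. The screws are still in line. Release, retreat and check.

```bash
python3 - <<'E'
from r import *
bot.release();st("open")
bot.move_straight([m[0],m[1],.22],max_speed=.1)
bot.goto([.25,-.45,.3],down(0.));bot.hold(.3);st("clear")
T=snap("top","top4");S=snap("scene","s4")
cv2.imwrite("pics/both4.png",np.hstack([cv2.resize(T["frame"][170:370,80:560,::-1],(400,167)),cv2.resize(S["frame"],(400,300))[:167,:,::-1]]))
cv2.imwrite("pics/top4c.png",cv2.resize(T["frame"][170:370,90:550,::-1],(800,348)))
E
```

```text
open t29.6 [ 0.5326 -0.1971  0.03  ] a-1.469 q6 -2.26 F [-0.8 -0.7 -0.4] M [ 0.01 -0.    0.06] gap0.0856 g0
clear t35.4 [ 0.25   -0.4499  0.3   ] a0.000 q6 1.82 F [ 0.1  0.1 -0.5] M [-0.06  0.01  0.02] gap0.0854 g0
```

View pics/top4c.png

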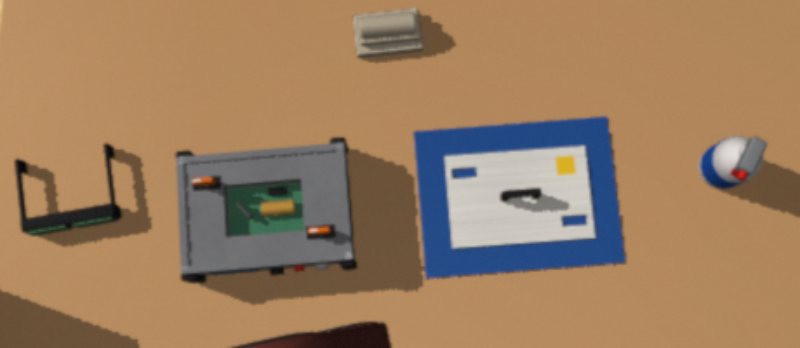

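The cover lies flat and centred on the mat (520,195), the screws are loosened, and the other objects haven't moved. Handing in.

```bash
python3 -c "
from plant import workorder
print(workorder.finish_job())"
```

```text
the job is handed in; nothing more can be done
None
```

Job handed in after about 35 s of robot time: both thumbscrews are turned to their stops, the cover lies flat with its handle up and wholly on the blue mat, and the bottle, stone and goggles were not touched.

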